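# Feel round a horseshoe for burrs

### The job

Check the horseshoe that lies on the bench scale for burrs: with shut fingers, run the fingertips lightly along its whole top face in one pass, starting at the free end of its longer arm, going round the toe and finishing at the free end of its shorter arm, touching every part of it on the way. Press gently, do not pick the shoe up or shift it, leave the weight on the scale and everything else on the bench where it is, and then lift the hand clear.

Things in the scene. Friction and masses are not known exactly. Their poses are not given: they have to be found in the camera images.
- shoe: Steel horseshoe lying loose and flat on the scale platform, 0.5 kg, any yaw. Its bar is 24 mm wide, 12 mm thick; the toe is a half circle, 55 mm radius to mid-bar; two arms run back from it, leaning in by 0.13 rad: a LONG one ending 84 mm behind the circle's centre, a SHORT one ending 42 mm behind. Origin: centre of the half circle, on the underside; x to the toe, y to the long arm's side, z up.
- platform_mid (a point): centre of the top face of the scale's platform, a 250 mm square of black rubber on steel, 70 mm above the bench; z up. A solid grey housing, 200 mm square, is below it, with a dial head 50 mm high that stands out 55 mm towards the robot.
- platform (a joint): how far the sprung platform has sunk, in m: 0 at rest (up), 0.010 on its stop. It holds the shoe and weight at 0; pressed, it starts to sink at about 1.5 to 4 N and then yields 0.8 N per mm, reaching the stop at roughly 10 to 12 N.
- part1: section 1 of 7 of the horseshoe's bar, rigidly part of it: the last 42 mm of the long arm, at its free end (the start of the trace). Origin in the middle of the section and of the bar, on the top face; x along the bar towards the finish, y across the bar, z up.
- part2: section 2 of 7 of the horseshoe's bar, rigidly part of it: the next 42 mm of the long arm, beside the curve. Origin in the middle of the section and of the bar, on the top face; x along the bar towards the finish, y across the bar, z up.
- part3: section 3 of 7 of the horseshoe's bar, rigidly part of it: the first 45 degrees of the half circle, 43 mm along the middle of the bar. Origin in the middle of the section and of the bar, on the top face; x along the bar towards the finish, y across the bar, z up.
- part4: section 4 of 7 of the horseshoe's bar, rigidly part of it: 45 degrees of the half circle, ending at the toe. Origin in the middle of the section and of the bar, on the top face; x along the bar towards the finish, y across the bar, z up.
- part5: section 5 of 7 of the horseshoe's bar, rigidly part of it: 45 degrees of the half circle, beginning at the toe. Origin in the middle of the section and of the bar, on the top face; x along the bar towards the finish, y across the bar, z up.
- part6: section 6 of 7 of the horseshoe's bar, rigidly part of it: the last 45 degrees of the half circle. Origin in the middle of the section and of the bar, on the top face; x along the bar towards the finish, y across the bar, z up.
- part7: section 7 of 7 of the horseshoe's bar, rigidly part of it: the 42 mm long short arm, to its free end (the finish of the trace). Origin in the middle of the section and of the bar, on the top face; x along the bar towards the finish, y across the bar, z up.
- weight: brass scale weight, 28 mm across, 23 mm high, 0.1 kg, standing loose on the platform inside the horseshoe's curve; origin at the centre of its underside. Not to be moved.
- pony_shoe: a smaller horseshoe (98 mm wide, 9 mm thick, equal arms) lying on the bench beside the scale; origin on the underside at the centre of its curve. Not part of the job.
- hoof_pick: hoof pick lying on the bench beside the scale, 150 mm long, 18 mm high; origin on the bench where handle and steel meet, x towards the steel tip. Not part of the job.
- nail_jar: glass jar with a steel lid, 64 mm across, 75 mm high, on the bench beside the scale; origin at the centre of its underside. Not part of the job.
- hammer: hammer lying on the bench to the right; origin on its underside. Not part of the job.
- feed_bowl: green plastic bowl, 150 mm across, 65 mm high, on the bench to the left; origin at the centre of its underside. Not part of the job.
Things that resemble listed ones, but are neither listed nor needed, are in the scene too. Leave any black or pink look-alike of the shoe alone.

How it is judged (in metres and radians):
On the way, in this order (a step that is already met when the one before it is completed fails the run):
1. the fingertips touch the straight section at the very end of the long arm (part1) (contact force between the fingers and part1 above 0.2 N), for 0.04 s.
2. the fingertips touch the second straight section of the long arm (part2), having left part1 (contact force between the fingers and part2 above 0.2 N and contact force between the fingers and part1 below 0.05 N), for 0.04 s.
3. the fingertips touch the first quarter of the curve (part3), having left part2 (contact force between the fingers and part3 above 0.2 N and contact force between the fingers and part2 below 0.05 N), for 0.04 s.
4. the fingertips touch the second quarter of the curve, up to the toe (part4), having left part3 (contact force between the fingers and part4 above 0.2 N and contact force between the fingers and part3 below 0.05 N), for 0.04 s.
5. the fingertips touch the third quarter, past the toe (part5), having left part4 (contact force between the fingers and part5 above 0.2 N and contact force between the fingers and part4 below 0.05 N), for 0.04 s.
6. the fingertips touch the last quarter of the curve (part6), having left part5 (contact force between the fingers and part6 above 0.2 N and contact force between the fingers and part5 below 0.05 N), for 0.04 s.
7. the fingertips touch the straight section at the end of the short arm (part7), having left part6 (contact force between the fingers and part7 above 0.2 N and contact force between the fingers and part6 below 0.05 N), for 0.04 s.
At the end, for the whole second after the job is handed in: the shoe lies flat (within 0.05 rad) and at rest where it lay (its origin and both ends within 25 mm), the platform has risen again (within 3 mm of its rest height), and the fingers touch nothing (distance of each of part1, part7, shoe from where it was at the start of the episode below 0.025 m and angle between shoe's own z axis and vertical below 0.05 rad and linear speed of shoe below 0.02 m/s and value of joint platform below 0.003 m and contact force between the fingers and anything else below 0.05 N).
It fails at once if the shoe is pressed hard (over 20 N) (contact force between the fingers and shoe above 20 N).
It fails at once if the shoe is shifted or turned by more than 25 mm at its origin or either end (distance of any of part1, part7, shoe from where it was at the start of the episode above 0.025 m).
It fails at once if the shoe is lifted off the platform (over 10 mm) (z of shoe in the frame of platform_mid above 0.01 m).
It fails at once if the shoe is tipped (angle between shoe's own z axis and vertical above 0.15 rad).
It fails at once if the scale weight or another thing on the bench is moved by more than 30 mm (distance of any of weight, pony_shoe, hoof_pick, nail_jar, hammer, feed_bowl from where it was at the start of the episode above 0.03 m).
It also fails if it takes over 51 s, if anything falls off the work surface, if the arm or the gripper's body presses on something with over 40 N, if the wrist force passes 120 N, or if a joint passes its speed limit or range.

### The arm

A 6-joint arm with a two-finger parallel gripper is mounted at the origin on the work surface. World frame = base frame: x ahead of the robot, y to its left, z up, the work surface at z = 0. Lengths are in mm, angles in degrees, forces in N, time in s.
With the tool pointing down it reaches from about 300 to 825 mm from the base axis. Payload 5.4 kg.
Tool frame: the origin (TCP) lies on the front face of the gripper's body, between the roots of the fingers; the fingertips stand 88 mm ahead of it and the grasp point (between the pads) lies 69 mm ahead of it; z points along the fingers, y is the line along which they close (so a half turn about z gives the same grasp; the last joint's range is limited). The gripper opens to 92 mm and grips with 3 to 60 N. Pads are 20 mm wide; open, the fingers measure 128 mm over their backs; the gripper's body (75 mm by 189 mm) begins 69 mm behind the grasp point.
Start: joints at [57.863, 9.076, 91.501, -0, 79.423, -12.038], TCP at [197.608, 539.961, 302.701] pointing down, gripper open.
Joint ranges: [-166.64, 166.64], [-54.1, 131.32], [10.49, 154.53], [-73.88, 253.88], [9.74, 151.15], [-171.62, 171.62]. Speed limits (degrees/s): [147.25, 147.25, 180, 180, 180, 180].

### API

Orientations are given as a 3x3 rotation matrix whose columns are the frame's x, y, z axes.
In Python, from cell import manip, claw, planner, telemetry, capture, calibration gives the robot as it stands. Calls block until the motion is done:
- manip.goto(position, orientation): joint-space move of the TCP to a pose.
- manip.move_l(position, orientation=None, v=150, f_stop=None): straight line of the TCP; orientation=None keeps the orientation; v is the mean speed in mm/s. With f_stop (N) it stops when the force on the tool has changed by that much, and returns True; else False.
- manip.move_j(angles): joint-space move.
- claw.move_gripper(opening, effort=None): finger opening in mm; effort is the grip in N (None keeps the last); returns when the fingers have stopped.
- manip.pause(seconds).
- planner.inverse_kinematics(position, orientation): joint angles nearest the present ones, or None.
- telemetry.read_state(): the state.
- capture(name): name is "scene" or "side" or "wrist"; returns the picture (420x560x3 uint8, red, green, blue); there is no depth.
- calibration(name): a dict with "K" (3x3 intrinsics, pixels), "k1" (the pictures are not rectified: a ray, as slopes to the right and down, at radius r is drawn at 1 + k1 r^2 times it, then the intrinsics apply), "pose" (4x4, takes a point from camera to world coordinates); the wrist camera has in their place "hand_eye" (4x4, takes a point from camera to tool coordinates, whose origin is the TCP and whose axes are the flange's). Camera axes: x right, y up, looking along -z (the intrinsics and any distortion apply to the point x, -y, -z); pixel columns grow to the right and rows downward; lengths in mm; the calibration is good to about 2 mm. A picture is of the moment at which its call begins: read the wrist's pose just before it. calibration takes no time and is no camera call.
A pose or a line that the arm cannot do raises manip.PlanningError and nothing moves.
- manip.finish_job(): hands the job in; it is judged then, once.
The state is a dict: "time_s": time; "joint_positions": joint angles; "joint_vel": joint speeds; "joint_torque": joint torques, N m; "tcp_pos": TCP position; "tcp_rot": TCP orientation; "ft_force": force on the tool from outside, world axes, zero at the start; "ft_torque": the same for the moment, N m; "opening": finger opening in mm; "gripper_force": force on a finger pad.
Only numpy, scipy, OpenCV 4.12 (cv2) and the standard library are available. Lean on these libraries where they do the work, as an engineer would, in place of code of your own. Each camera call takes 0.05 s, during which the arm holds its last target. There are 200 camera calls.

## Working session

There is one attempt and no reset: what is moved stays moved. The work goes in short steps, each a Python script; the robot and the scene stay as the last script left them, time stands still between calls to the robot, and variables do not carry over. Pictures are saved under pics/ and viewed, at most 10 in all, crops included, and the job is handed in when it is done.

```bash
mkdir -p pics; ls; python3 - <<'E'
from cell import *
import cv2, numpy as np
for n in ("scene","side","wrist"):
    cv2.imwrite(f"pics/{n}0.png",capture(n)[...,::-1]); c=calibration(n); print(n,{k:np.round(v,3).tolist() for k,v in c.items()})
print(telemetry.read_state())
E
```

```text
pics
scene {'K': [[428.49, 0.0, 277.279], [0.0, 428.49, 216.732], [0.0, 0.0, 1.0]], 'k1': -0.026, 'pose': [[0.158, -0.684, 0.712, 1370.592], [0.987, 0.119, -0.104, -97.701], [-0.014, 0.72, 0.694, 1009.927], [0.0, 0.0, 0.0, 1.0]]}
side {'K': [[403.352, 0.0, 287.339], [0.0, 403.352, 202.785], [0.0, 0.0, 1.0]], 'k1': -0.09, 'pose': [[1.0, 0.014, -0.014, 379.878], [-0.02, 0.628, -0.778, -911.753], [-0.002, 0.778, 0.628, 845.68], [0.0, 0.0, 0.0, 1.0]]}
wrist {'K': [[328.46, 0.0, 279.475], [0.0, 328.46, 213.622], [0.0, 0.0, 1.0]], 'k1': -0.005, 'hand_eye': [[-0.001, 0.969, 0.247, 68.74], [1.0, 0.002, -0.001, -0.795], [-0.001, 0.247, -0.969, -82.679], [0.0, 0.0, 0.0, 1.0]]}
{'time_s': 0.15, 'joint_positions': array([ 5.78649687e+01,  9.10380900e+00,  9.15535300e+01,  2.66904466e-04,
        7.94236325e+01, -1.20387862e+01]), 'joint_vel': array([ 0.02254963, -0.04834535, -0.24029441, -0.045871  ,  0.11675171,
       -0.03254195]), 'joint_torque': array([ 5.18033867e-04, -3.85915983e+01, -3.22433460e+01,  7.01208226e-02,
        3.50827107e-02, -7.62985724e-05]), 'tcp_pos': array([197.40636264, 539.67907032, 301.96847145]), 'tcp_rot': array([[-9.39116364e-01,  3.43598435e-01, -7.55591926e-04],
       [ 3.43599135e-01,  9.39115652e-01, -1.19427343e-03],
       [ 2.99237723e-04, -1.38118245e-03, -9.99999001e-01]]), 'ft_force': array([-0.33696649, -0.00377761, -0.57687467]), 'ft_torque': array([ 0.03259905, -0.05438547, -0.00928677]), 'gripper_force': 0.0, 'opening': 91.74828242973926}
```

View pics/scene0.png

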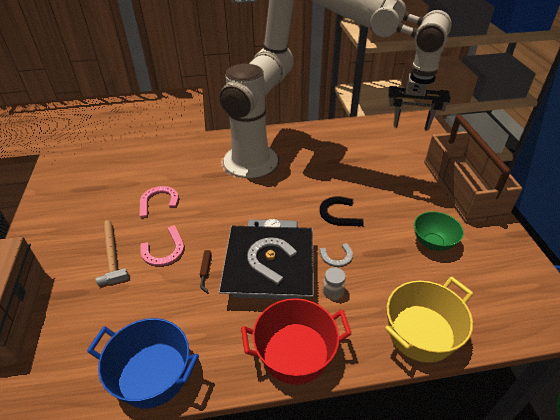

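View pics/side0.png

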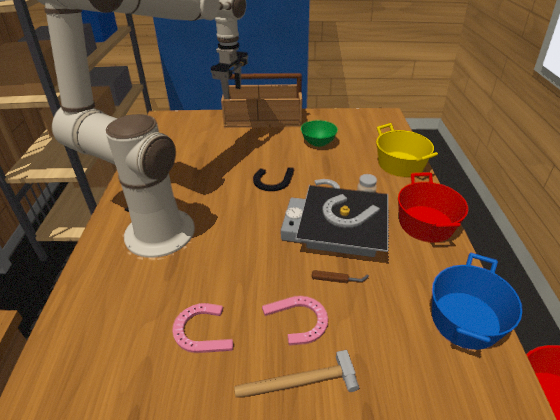

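Candidates in the scene view: a grey shoe on the black platform (268,260), a small grey shoe on the bench (337,254), a black one (342,212) and pink ones (160,200) and (162,247). The target is the grey one at (268,260), because it lies on the scale, has unequal arms, and has the brass weight at (270,255) inside it. I'll confirm this with the wrist camera.

```bash
cat > h.py <<'E'
from cell import *
import cv2, numpy as np
def rays(name,px,T=None):
    c=calibration(name)
    if T is None: T=np.array(c["pose"])
    u=cv2.undistortPoints(np.float64(px).reshape(-1,1,2),np.array(c["K"]),np.array([c["k1"],0,0,0.]))[:,0]
    d=np.c_[u[:,0],-u[:,1],-np.ones(len(u))]@T[:3,:3].T
    return T[:3,3],d
def onplane(name,px,z,T=None):
    o,d=rays(name,px,T); return o+d*((z-o[2])/d[:,2])[:,None]
def wristT(s):
    T=np.eye(4); T[:3,:3]=s["tcp_rot"]; T[:3,3]=s["tcp_pos"]; return T@np.array(calibration("wrist")["hand_eye"])
def Rdown(yaw): # tool x at yaw (deg), z down
    a=np.radians(yaw); c,s=np.cos(a),np.sin(a); return np.array([[c,s,0],[s,-c,0],[0,0,-1.]])
E
python3 - <<'E'
from h import *
p=onplane("scene",[[270,258]],82)[0]; q=onplane("side",[[347,210]],82)[0]; print(p,q)
p=(p+q)/2
print(onplane("scene",[[232,226],[312,229],[314,297],[221,292]],70).round())
for yaw in (180,150,210,0):
    R=Rdown(yaw); t=p-R[:,0]*55; t[2]=300
    j=planner.inverse_kinematics(t,R); print(yaw,j)
    if j is not None: break
manip.goto(t,R); manip.pause(.3)
s=telemetry.read_state(); im=capture("wrist"); np.save("T1.npy",wristT(s)); cv2.imwrite("pics/w1.png",im[...,::-1]); print(s["tcp_pos"],s["time_s"])
E
```

```text
[581.54409514  -5.49795229  82.        ] [572.94185698  -2.62790585  82.        ]
[[ 423. -101.   70.]
 [ 478.  140.   70.]
 [ 725.   91.   70.]
 [ 667. -151.   70.]]
180 [-1.12998703e+01  1.75691971e+01  8.18159921e+01 -2.54444375e-14
  8.06148108e+01 -1.01299870e+02]
[632.24215605  -3.70909899 300.02401175] 2.925
```

View pics/w1.png

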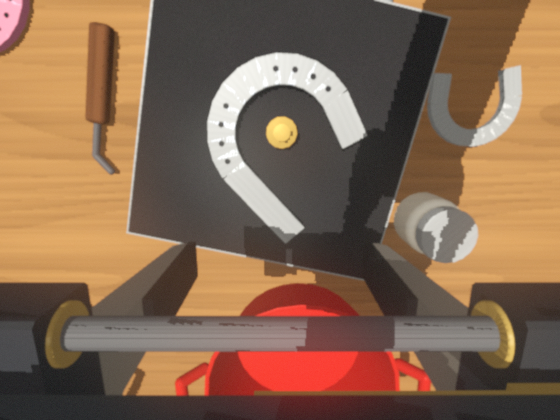

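The wrist view confirms it. The steel shoe is on the black platform, with its long arm's free end near (292,235), toe near (235,80) and short arm's free end near (355,142). The brass weight is at (282,132). Next I'll measure it using the contour, a circle fit and the arm ends.

```bash
cat > meas.py <<'E'
from h import *
im=cv2.imread("pics/w1.png"); T=np.load("T1.npy")
hsv=cv2.cvtColor(im,cv2.COLOR_BGR2HSV)
m=((hsv[...,1]<60)&(hsv[...,2]>110)).astype(np.uint8)*255
m=cv2.morphologyEx(m,cv2.MORPH_CLOSE,np.ones((7,7)))
m=cv2.morphologyEx(m,cv2.MORPH_OPEN,np.ones((7,7)))
n,l,st,_=cv2.connectedComponentsWithStats(m)
m=(l==l[130,222]).astype(np.uint8)*255
c=max(cv2.findContours(m,0,cv2.CHAIN_APPROX_NONE)[0],key=len)[:,0]
W=onplane("wrist",c,82,T)[:,:2]
def near(px): return onplane("wrist",[px],82,T)[0,:2]
eL0,eS0=near((292,235)),near((355,142))
box=cv2.boxPoints(cv2.minAreaRect(W.astype(np.float32))); print("area",cv2.contourArea(W.astype(np.float32)),"expect",24*(84.7+173+42.4))
# toe circle: outer hull points far from both ends
h=cv2.convexHull(W.astype(np.float32))[:,0]
from scipy.optimize import least_squares
C=near((282,132)); 
for _ in range(5):  # outer-edge points on the toe side
    ax=C-(eL0+eS0)/2; ax/=np.linalg.norm(ax); d=W-C; r=np.hypot(*d.T)
    P=W[(r>57)&(r<77)&(d@ax>5)]
    A=np.c_[2*P,np.ones(len(P))]; x=np.linalg.lstsq(A,(P**2).sum(1),rcond=None)[0]; C=x[:2]; ro=np.sqrt(x[2]+C@C)
Q=W[(r>33)&(r<53)&(d@ax>5)]; x=np.linalg.lstsq(np.c_[2*Q,np.ones(len(Q))],(Q**2).sum(1),rcond=None)[0]; Ci=x[:2]
print("outer C",C,ro,"inner C",Ci,np.sqrt(x[2]+Ci@Ci))
C=(C+Ci)/2
# end corners: polygon vertices nearest each end
ap=cv2.approxPolyDP(c.reshape(-1,1,2),3,True)[:,0]; V=onplane("wrist",ap,82,T)[:,:2]
ends=[]
for e in (eL0,eS0):
    k=np.argsort(np.hypot(*(V-e).T))[:2]; print("corners",ap[k].tolist(),"width",np.hypot(*(V[k[0]]-V[k[1]]))); ends.append(V[k].mean(0))
src=np.array([[0,0],[-84,55-84*np.tan(.13)],[-42,-(55-42*np.tan(.13))]]); dst=np.array([C,*ends])
print("dist",[np.hypot(*(dst[i]-dst[j])) for i,j in((0,1),(0,2),(1,2))],"exp",[np.hypot(*(src[i]-src[j])) for i,j in((0,1),(0,2),(1,2))])
a,b=src-src.mean(0),dst-dst.mean(0)
U,_,Vt=np.linalg.svd(a.T@b); R=(U@np.diag([1,np.linalg.det(U@Vt)])@Vt).T
t=dst.mean(0)-R@src.mean(0); print("pose",t,"yaw",np.degrees(np.arctan2(R[1,0],R[0,0])),"res",(src@R.T+t-dst).round(1).tolist())
# centreline waypoints (x,y,tangent yaw), long end -> short end
def line():
    L=[]
    tL=np.array([np.cos(.13),np.sin(.13)])
    sL=84/np.cos(.13)
    for s in np.linspace(sL-5,0,9)[:-1]: L.append((*(np.array([0,55])-tL*s),np.degrees(.13)))
    for th in np.linspace(90,-90,17): L.append((55*np.cos(np.radians(th)),55*np.sin(np.radians(th)),th-90))
    tS=np.array([-np.cos(.13),np.sin(.13)]); sS=42/np.cos(.13)
    for s in np.linspace(0,sS-5,5)[1:]: L.append((*(np.array([0,-55])+tS*s),180-360-np.degrees(.13)))
    return np.array(L)
L=line(); wp=np.c_[L[:,:2]@R.T+t, L[:,2]+np.degrees(np.arctan2(R[1,0],R[0,0]))]
np.save("wp.npy",wp); print("weight",near((282,132)))
# overlay
Tc=np.linalg.inv(T); K=np.array(calibration("wrist")["K"])
p=np.c_[wp[:,:2],np.full(len(wp),82)]@Tc[:3,:3].T+Tc[:3,3]; uv=np.c_[p[:,0]/-p[:,2],-p[:,1]/-p[:,2]]@K[:2,:2].T+K[:2,2]
o=cv2.drawContours(im.copy(),[c.reshape(-1,1,2)],-1,(0,255,0),1)
for q in uv: cv2.circle(o,tuple(int(v) for v in q.round()),2,(0,0,255),-1)
cv2.imwrite("pics/ov1.png",cv2.resize(o[30:260,120:400],None,fx=2.5,fy=2.5))
# IK continuity check
for off in (-180,0,180):
    out=[]
    for x,y,a in wp[[0,8,16,24,-1]]:
        j=planner.inverse_kinematics([x,y,190],Rdown(a+off)); out.append(None if j is None else np.round(j).tolist())
    print(off,out)
E
python3 meas.py
```

```text
area 7506.373576628706 expect 7202.4
outer C [567.16227763  -1.98152996] 67.36499618385609 inner C [567.09653434  -1.97088309] 42.0291847191448
corners [[289, 239], [301, 230]] width 14.580466625851857
corners [[362, 138], [341, 146]] width 19.73517707676428
dist [np.float64(94.34756329336633), np.float64(62.50744428870394), np.float64(100.04735983200572)] exp [np.float64(94.83454049904839), np.float64(64.92414276158068), np.float64(102.52471920213583)]
pose [567.35979757  -2.93217452] yaw -144.5751693482427 res [[0.2, -1.0], [0.7, -0.6], [-0.9, 1.6]]
weight [565.05625031  -2.05723668]
-180 [[-10.0, 27.0, 83.0, -0.0, 70.0, 37.0], [-16.0, 19.0, 93.0, -0.0, 68.0, 39.0], [-17.0, 8.0, 106.0, -0.0, 66.0, 128.0], [-8.0, 10.0, 104.0, -0.0, 66.0, -134.0], [-6.0, 15.0, 98.0, -0.0, 67.0, -124.0]]
0 [[-10.0, 27.0, 83.0, -0.0, 70.0, -143.0], [-16.0, 19.0, 93.0, -0.0, 68.0, -141.0], [-17.0, 8.0, 106.0, -0.0, 66.0, -52.0], [-8.0, 10.0, 104.0, -0.0, 66.0, 46.0], [-6.0, 15.0, 98.0, -0.0, 67.0, 56.0]]
180 [[-10.0, 27.0, 83.0, -0.0, 70.0, 37.0], [-16.0, 19.0, 93.0, -0.0, 68.0, 39.0], [-17.0, 8.0, 106.0, -0.0, 66.0, 128.0], [-8.0, 10.0, 104.0, -0.0, 66.0, -134.0], [-6.0, 15.0, 98.0, -0.0, 67.0, -124.0]]
```

View pics/ov1.png

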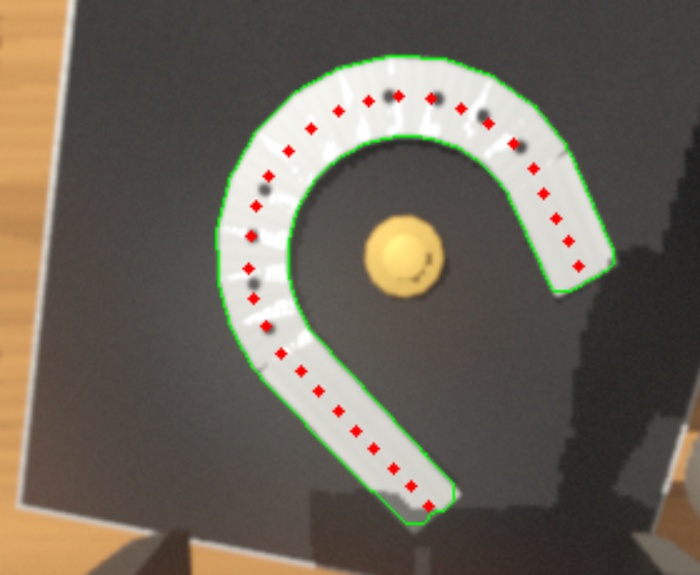

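The overlay matches: red centreline dots from the long end at (430,505) round the toe to the short end at (578,267), with the weight clear at (404,257). The radii and distances also agree with the given sizes. Now I'll shut the fingers and make contact.

```bash
cat > touch.py <<'E'
from h import *
wp=np.load("wp.npy"); x,y,a=wp[0]
claw.move_gripper(0,5)
manip.goto([x,y,200],Rdown(a)); manip.pause(.4)
f0=telemetry.read_state()["ft_force"]; print("f0",f0)
hit=manip.move_l([x,y,164],v=12,f_stop=1.5)
manip.pause(.2); s=telemetry.read_state(); print(hit,s["tcp_pos"],s["ft_force"]-f0,s["opening"],s["time_s"],s["joint_positions"].round())
np.save("f0.npy",f0)
E
python3 touch.py
```

```text
f0 [ 0.51104823 -0.2670363   0.33020201]
True [657.68656435   6.49501787 170.12232657] [1.0958965  0.58250012 4.6307527 ] 0.42992454816186376 7.8083 [ -10.   28.   83.    0.   69. -143.]
```

```bash
cat > trace.py <<'E'
from h import *
wp=np.load("wp.npy"); f0=np.load("f0.npy"); z=telemetry.read_state()["tcp_pos"][2]-0.3
for i,(x,y,a) in enumerate(wp):
    if i==0: continue
    hit=manip.move_l([x,y,z],Rdown(a),v=25,f_stop=9)
    s=telemetry.read_state(); f=s["ft_force"]-f0
    print(i,round(z,1),s["tcp_pos"].round(1),f.round(1),round(s["time_s"],1),"HIT" if hit else "")
    if hit: break
    if f[2]<2.5: z-=.5
    elif f[2]>5.5: z+=.4
    z=np.clip(z,164,170.5)
E
python3 trace.py
```

```text
1 169.8 [ 6.501e+02 -5.000e-01  1.698e+02] [-0.5  1.1  4.2] 8.3 
2 169.8 [642.7  -7.4 169.7] [-0.4  0.5  4.8] 8.9 
3 169.8 [635.4 -14.2 169.7] [-0.1  0.1  4.2] 9.4 
4 169.8 [628.1 -20.9 169.7] [-0.3  0.5  4.7] 10.0 
5 169.8 [620.8 -27.7 169.7] [-0.5  1.3  3.4] 10.5 
6 169.8 [613.5 -34.5 169.7] [0.2 0.6 4.3] 11.1 
7 169.8 [606.2 -41.3 169.7] [-0.4  0.5  3.9] 11.6 
8 169.8 [599.2 -47.8 169.8] [0.6 1.3 3.8] 12.2 
9 169.8 [589.9 -53.2 169.8] [1.  0.9 4.6] 12.8 
10 169.8 [579.7 -56.6 169.8] [1.2 1.2 4.7] 13.4 
11 169.8 [569.  -58.  169.8] [1.4 0.4 4.3] 13.9 
12 169.8 [558.2 -57.2 169.8] [ 0.9 -0.5  4.2] 14.5 
13 169.8 [547.8 -54.4 169.8] [1.2 0.2 3.6] 15.1 
14 169.8 [538.1 -49.6 169.8] [ 0.4 -0.1  3.8] 15.7 
15 169.8 [529.6 -43.  169.8] [ 1.5 -1.2  3. ] 16.3 
16 169.8 [522.5 -34.8 169.7] [ 0.7 -1.   4.1] 16.9 
17 169.8 [517.1 -25.4 169.7] [ 1.3 -0.7  4.6] 17.4 
18 169.8 [513.7 -15.2 169.7] [ 0.6 -1.3  4.9] 18.0 
19 169.8 [512.3  -4.5 169.7] [-1.  -1.   3.8] 18.6 
20 169.8 [513.    6.2 169.7] [ 0.1 -0.7  3.6] 19.2 
21 169.8 [515.8  16.7 169.7] [-1.  -0.6  4.3] 19.8 
22 169.8 [520.6  26.3 169.7] [-1.8 -1.5  4.4] 20.4 
23 169.8 [527.2  34.9 169.8] [-2.1 -0.4  5.2] 20.9 
24 169.8 [535.4  41.9 169.8] [-1.9 -0.8  4.4] 21.5 
25 169.8 [543.6  46.4 169.8] [-1.8 -0.4  4.5] 22.1 
26 169.8 [552.4  50.8 170. ] [-1.9 -0.5  3.3] 22.6 
27 169.8 [560.6  55.2 169.9] [-1.8 -0.7  3. ] 23.1 
28 169.8 [568.8  59.6 169.9] [-2.4  0.2  3.8] 23.6
```

Contact force stayed steady at 3–5 N over the whole bar. Next I'll lift clear and check that the shoe hasn't moved.

```bash
python3 - <<'E'
from h import *
s=telemetry.read_state(); p=s["tcp_pos"].copy(); p[2]=260
manip.move_l(p,v=100)
p=np.array([632.24,-3.71,300.]); manip.goto(p,Rdown(180)); manip.pause(.4)
s=telemetry.read_state(); print(s["tcp_pos"],s["ft_force"]-np.load("f0.npy"),s["time_s"])
im=capture("wrist")[...,::-1]; cv2.imwrite("pics/w2.png",im); a=cv2.imread("pics/w1.png")
cv2.imwrite("pics/cmp.png",np.hstack([a[:270,60:440],im[:270,60:440]]))
E
```

```text
[632.22878997  -3.65750121 300.00528635] [-0.32293858  0.5172209  -0.59004247] 27.4083
```

View pics/cmp.png

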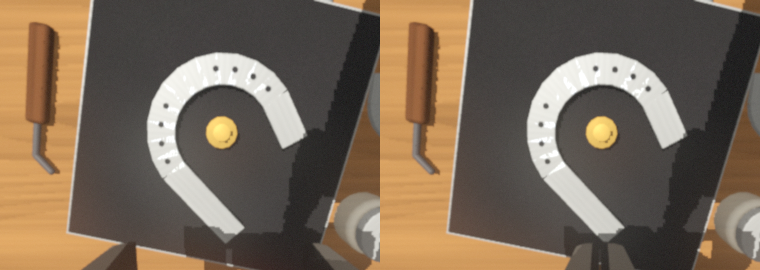

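Before and after match: the shoe's long end is at about (230,235) on the left and (610,235) on the right, which is the same spot after the 380 px offset. The weight, at (222,132) and (602,132), hasn't moved either.

```bash
python3 -c "
from cell import manip
print(manip.finish_job())"
```

```text
the job is handed in; nothing more can be done
None
```

I traced the horseshoe's top face in one pass from the long arm's end round the toe to the short arm's end at about 3–5 N; the shoe and weight look unmoved, the hand is clear, and the job is handed in (no verdict was returned).

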